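# Dock the tall battery pack on the charger

## Task

Put the tall cordless-tool battery pack on charge: set it down in the wide open mouth of the charger's rail, slide it along under the two steel lips all the way to the end housing so that the spring catch pops up behind it, and let go. Leave the low battery pack where it stands.

Things in the scene. Friction and masses are not known exactly. Their poses are not given: they have to be found in the camera images.
- pack_tall: Tall black battery pack, 74 mm high, loose, 0.45 kg, upright on the bench. Foot 100 x 76 x 12 mm (x, y, z); on it a body 90 long (x), 40 wide (y), 62 high. Grip the body across its 40 mm (along y), fingertips 40 mm or more above the underside, to clear the charger's lips. Origin: centre of the underside; z up, x lengthwise. Alike end for end: either end may lead.
- pack_low: Low black battery pack: same foot and width as the tall one but only 42 mm high in all. Not used; it stays where it stands. Origin: centre of the underside; z up, x lengthwise.
- charger: Grey charger, fixed, 277 x 150 mm. Origin on the bench; z up, x along the rail towards its end (away from the robot). In its frame (mm): deck top z 16. Flared mouth: 132 wide at x -120, 112 at -18, 90 from x 24 on. Steel lips 58 apart over the foot from x 0 (underside z 38) and 20 to 107 (z 35); tops at most z 46. Housing face x 107, top z 52. Set pack down at x -72, y 0; home is x 57.
- catch (a joint): Charger's spring catch, a 30 mm wide steel wedge in mid-deck: 0 = up (7 mm above the deck), 0.0085 m = pressed flush. In the charger's frame its ramp begins at x -22 mm, its upright back face is at x -1 mm. A pack's foot sliding over presses it down (1 to 2 N); it springs up behind the foot once the pack's centre passes x 49 mm.

How it is judged:
By the outcome, as a careful person would: the job done as asked, in the order asked, and still so for the second after the job is handed in, with the robot touching nothing.
It also fails if it takes over 45 s, if anything falls off the work surface, if the arm or the gripper's body presses on something with over 40 N, if the wrist force passes 120 N, or if a joint passes its speed limit or range.

## Robot

A 6-joint arm with a two-finger parallel gripper is mounted at the origin on a cart in front of the work surface, level with it; the furniture and walls round the work are solid. World frame = base frame: x ahead of the robot, y to its left, z up, the work surface at z = 0. Lengths are in m, angles in rad, forces in N, time in s.
With the tool pointing down it reaches from about 0.375 to 0.825 m from the base axis. Payload 5.5 kg.
Tool frame: the origin (TCP) lies at the very end of the fingers, on their centre line; the grasp point (between the pads) lies hold_point_z behind it (hold_point_z is the distance from the TCP to the grasp point, in m); y points along the fingers, x is the direction in which the jaws open and shut, and the axes are right-handed (so a half turn about y gives the same grasp; the last joint's range is limited). The gripper opens to 85 mm and grips with 20 to 120 N. Pads are 22 mm wide; open, the fingers measure 114 mm over their backs; the gripper's body (76 mm by 85 mm) begins 54 mm behind the grasp point. The pads swing forward as they close: fully open they stand 13 mm farther back than shut.
Start: joints at [1.305, 0.314, -0.047, 1.21, 0, 1.571], TCP at [0.158, 0.579, 0.231] pointing down, gripper open.
Joint ranges: [-2.67, 2.67], [-0.69, 1.73], [-1.03, 1.25], [-2.08, 2.16], [-1.42, 1.45], [-3.14, 3.14]. Speed limits (rad/s): [2.39, 2.39, 3.01, 3.14, 3.14, 3.14].

## Interface

Orientations are given as [roll, pitch, yaw] about the fixed x, y, z axes, in that order (R = Rz(yaw) Ry(pitch) Rx(roll)).
In Python, from station import * gives the robot as it stands.
- The arm moves only by the shell command python3 -m inch 'ROWS' [FORCE]. ROWS is JSON, one flat list of numbers, 5 for each row, row after row: the opening, from 0 (shut) to 1 (fully open), then the shift along the tool's x, y, z in mm, then the turn about the tool's y in rad. In form: [grip, x, y, z, spin, grip, x, y, z, spin, ...]. A call has 1 to 12 rows; each row shifts and turns the pose as measured when the row begins, along the tool's axes as they then stand; what a row does not reach is not made up. A row lasts 1/8 s, in which the tool goes at most 62.5 mm and 10.7 degrees, less where a joint would pass 70% of its speed; a pose out of reach is approached as far as the arm can. A call is refused whole if a number of a shift passes 62.5 or a number of a turn 0.188, either way. A call with a gripper value outside its range is refused whole. The fingers move at their own pace and stop on an object; FORCE is the grip in N (left out, the last holds). Time passes only in rows, so rows that do not move let the fingers close. It gives the time, the measured TCP pose, the force and the opening at its end, in the units of the state.
- state(): the state, without advancing time (a new reading comes with each control period).
- get_image(name): name is "scene" or "top" or "wrist"; returns a dict with "image" (384x512x3 uint8, red, green, blue), "K" (3x3 intrinsics, pixels), "eye" and "orientation" of the camera in the world. Camera axes: x right, y down, z forward; pixel columns grow to the right and rows downward; lengths in m; the calibration is good to about 2 mm. The wrist camera is an equidistant fisheye: a pixel r from the principal point sees the ray r / f radians off the axis. A picture is of the moment at which its call begins. There is no depth.
- job_done(): hands the job in, once; it reports no verdict.
The state is a dict: "time_s": time; "q": joint angles; "joint_velocities": joint speeds; "effort": joint torques, N m; "ee_pos": TCP position; "orientation": TCP orientation; "contact_force": force on the tool from outside, world axes, zero at the start; "moment": the same for the moment, N m; "width": finger opening in m.
Only numpy, scipy, OpenCV 4.12 (cv2) and the standard library are available. Lean on these libraries where they do the work, as an engineer would, in place of code of your own. Each camera call takes 0.05 s, during which the arm holds its last target.

## Working session

There is one attempt and no reset: what is moved stays moved. The work goes in short steps, Python scripts to look and compute and a shell command to move; the robot and the scene stay as the last step left them, time stands still between calls to the robot, and variables do not carry over. Pictures are saved under pics/ and viewed, and the job is handed in when it is done.

```bash
ls; mkdir -p pics
python3 - <<'E'
from station import *
import cv2
s=state();print(s)
for n in("scene","top","wrist"):
    d=get_image(n);cv2.imwrite(f"pics/{n}0.png",d["image"][:,:,::-1]);print(n,d["K"],d["eye"],d["orientation"])
try: print(hold_point_z)
except Exception as e: print(e)
E
```

```text
pics
{'time_s': 0.0, 'q': array([ 1.30499546e+00,  3.14222097e-01, -4.80682783e-02,  1.21015923e+00,
       -2.48540744e-05,  1.57081924e+00]), 'joint_velocities': array([-0.00042755,  0.0001458 , -0.00045598,  0.00071761, -0.0020239 ,
       -0.0004142 ]), 'effort': array([ 1.34475336e-03, -5.39592505e+01,  3.39749551e+01,  1.94455631e-02,
        1.19962933e-04, -9.63936344e-07]), 'ee_pos': array([0.15747153, 0.57839227, 0.23044162]), 'orientation': array([-1.57082122,  0.00165328,  1.30497255]), 'contact_force': array([-0.29780522, -0.20852557, -0.08971265]), 'moment': array([ 3.44068852e-05, -3.67885174e-02, -4.83542493e-02]), 'width': 0.08529876590544645}
scene [[371.47636222   0.         251.49496291]
 [  0.         371.47636222 188.87084204]
 [  0.           0.           1.        ]] [0.16449289 0.53507599 0.5012935 ] [-2.13078116 -0.01422423 -2.61673527]
top [[480.63044279   0.         256.15811229]
 [  0.         480.63044279 184.57453678]
 [  0.           0.           1.        ]] [ 0.43323928 -0.11134473  1.26688199] [-3.08101935  0.01242244 -1.59828507]
wrist [[297.31863964   0.         254.23124913]
 [  0.         297.31863964 193.17507997]
 [  0.           0.           1.        ]] [0.07798848 0.60070679 0.37140184] [2.81005545e+00 1.10786967e-03 1.30466569e+00]
0.0187
```

View pics/scene0.png

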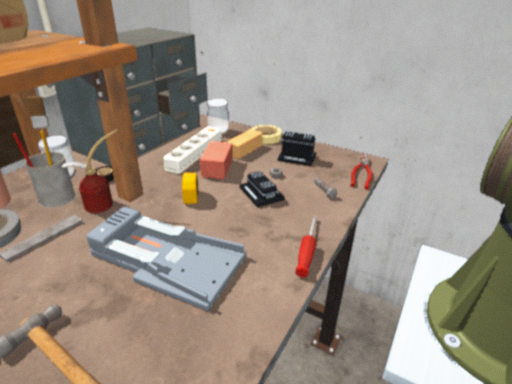

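View pics/top0.png

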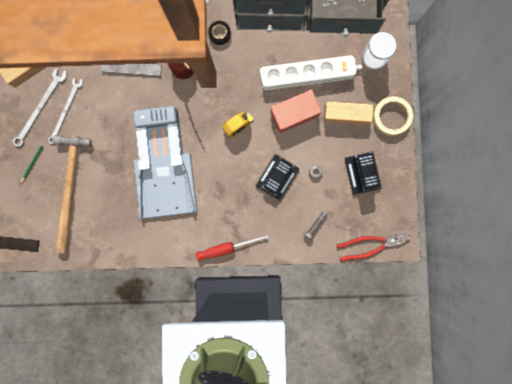

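View pics/wrist0.png

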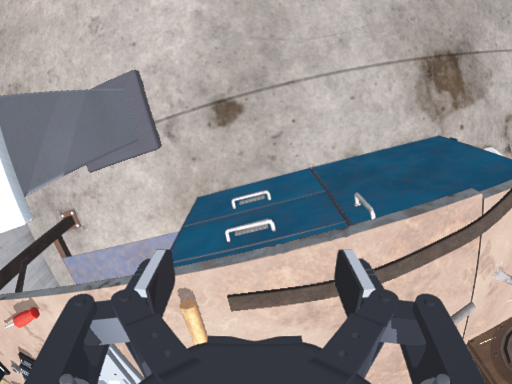

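The scene image shows the tall pack at about (298,148) and the low one at (262,188). The charger is at (165,255). In the top image they are at (363,173), (277,176) and (165,165). I'll zoom in to measure them.

```bash
cat > h.py <<'E'
import numpy as np, cv2, json
from scipy.spatial.transform import Rotation as Ro
def cam(d): return np.array(d["K"]),np.array(d["eye"]),Ro.from_euler("xyz",d["orientation"]).as_matrix()
def proj(d,P):
    K,e,R=cam(d);p=(np.atleast_2d(P)-e)@R
    q=p@K.T;return q[:,:2]/q[:,2:]
def ray(d,uv):
    K,e,R=cam(d);uv=np.atleast_2d(np.asarray(uv,float));r=np.c_[uv,np.ones(len(uv))]@np.linalg.inv(K).T
    return e,r@R.T
def atz(d,uv,z):
    e,r=ray(d,uv);return e+r*((z-e[2])/r[:,2:])
def wproj(d,P):
    K,e,R=cam(d);p=(np.atleast_2d(P)-e)@R
    th=np.arctan2(np.hypot(p[:,0],p[:,1]),p[:,2]);n=np.hypot(p[:,0],p[:,1])+1e-12
    return np.c_[K[0,2]+K[0,0]*th*p[:,0]/n,K[1,2]+K[0,0]*th*p[:,1]/n]
def wray(d,uv):
    K,e,R=cam(d);v=(np.asarray(uv,float)-K[:2,2])/K[0,0];v=np.atleast_2d(v);th=np.linalg.norm(v,axis=1,keepdims=True)
    return e,np.c_[v/th*np.sin(th),np.cos(th)]@R.T
def crop(img,x0,y0,w,h,s,fn):
    c=cv2.resize(img[y0:y0+h,x0:x0+w],None,fx=s,fy=s,interpolation=cv2.INTER_CUBIC);cv2.imwrite(fn,c[:,:,::-1])
E
python3 - <<'E'
import cv2,numpy as np
from h import crop
t=cv2.imread("pics/top0.png")[:,:,::-1];s=cv2.imread("pics/scene0.png")[:,:,::-1]
crop(t,335,140,60,65,9,"pics/c1.png");crop(t,125,100,80,125,4.8,"pics/c2.png");crop(s,260,120,70,55,9,"pics/c3.png");crop(s,80,200,175,110,4.5,"pics/c4.png")
E
```

```text
(no output)
```

View pics/c1.png

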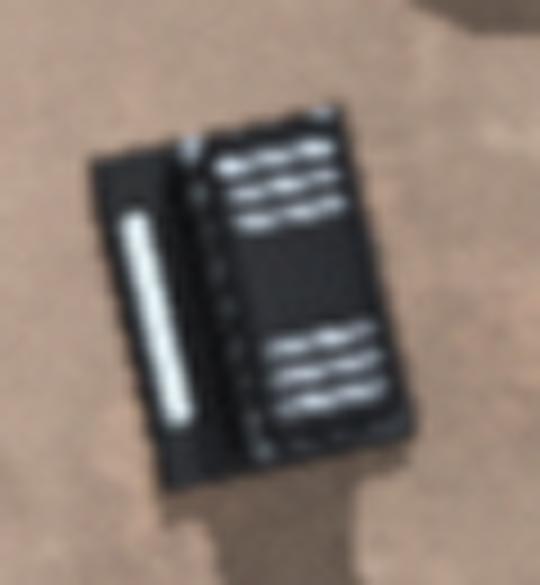

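View pics/c2.png

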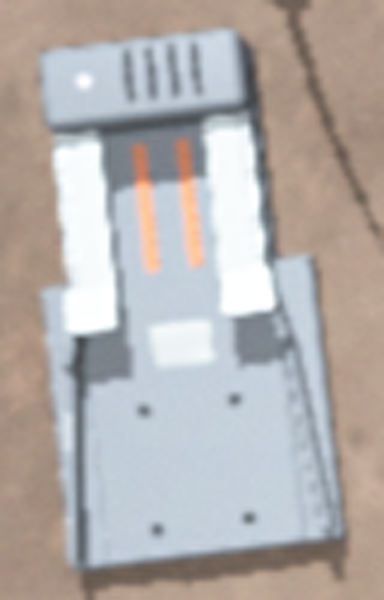

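View pics/c3.png

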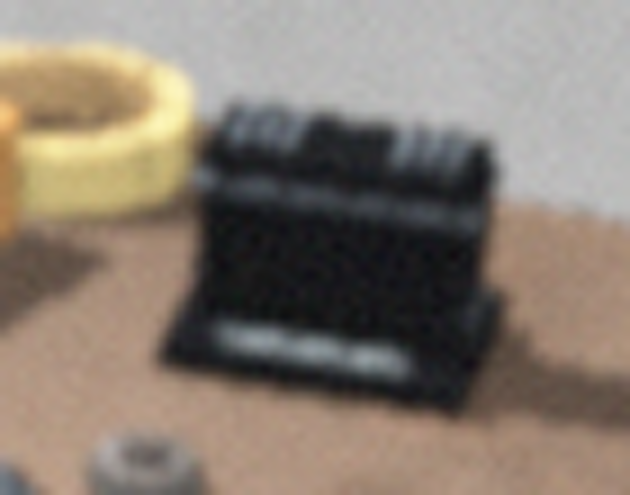

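View pics/c4.png

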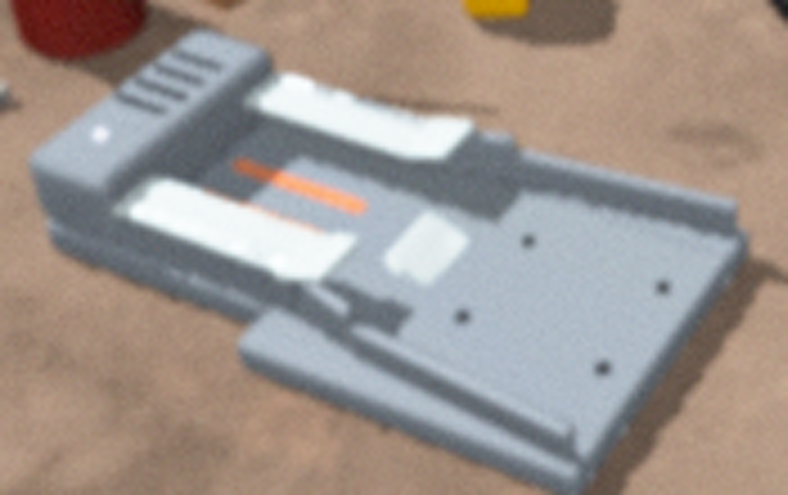

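```bash
cat > fit.py <<'E'
from h import *; from station import *
from scipy.optimize import least_squares
T=get_image("top");S=get_image("scene")
def un(c,x0,y0,s): return (np.array(c,float)+.5)/s-.5+[x0,y0]
B=[45,20]
t1=lambda *c:un(c,335,140,9); t2=lambda *c:un(c,125,100,4.8); s1=lambda *c:un(c,260,120,9); s2=lambda *c:un(c,80,200,4.5)
pack=[(T,(45,20,74),t1(185,145)),(T,(45,-20,74),t1(338,105)),(T,(-45,-20,74),t1(412,435)),(T,(-45,20,74),t1(262,460)),
(T,(50,38,12),t1(93,160)),(T,(-50,38,12),t1(165,488)),
(S,(50,38,0),s1(160,365)),(S,(-50,38,0),s1(462,412)),(S,(45,20,74),s1(200,180)),(S,(-45,20,74),s1(485,218)),(S,(45,-20,74),s1(235,105)),(S,(-45,-20,74),s1(492,140))]
ch=[(T,(0,29,42),t2(118,330)),(T,(0,-29,42),t2(222,314)),(T,(-120,75,16),t2(75,570)),(T,(-120,-75,16),t2(343,538)),
(T,(-22,15,16),t2(153,368)),(T,(-22,-15,16),t2(215,361)),(T,(-1,15,23),t2(149,325)),(T,(-1,-15,23),t2(210,319)),
(S,(-22,15,16),s2(432,286)),(S,(-22,-15,16),s2(470,238)),(S,(-1,15,23),s2(387,262)),(S,(-1,-15,23),s2(428,208)),
(S,(-120,-75,16),s2(745,238)),(S,(-120,75,16),s2(580,465)),(S,(0,29,44),s2(355,235)),(S,(0,-29,44),s2(403,158))]
def pts(P,p):
    c,s=np.cos(p[2]),np.sin(p[2]);x,y,z=np.array(P)/1000
    return np.array([p[0]+c*x-s*y,p[1]+s*x+c*y,z+p[3]])
for name,F,g in(("pack",pack,[.45,-.38,-.2,0]),("ch",ch,[.45,.15,.1,0])):
    f=lambda p:np.concatenate([proj(d,pts(P,p))[0]-uv for d,P,uv in F])
    r=least_squares(f,g,loss="soft_l1");print(name,r.x.round(4));print(f(r.x).reshape(-1,2).round(1).tolist())
E
python3 fit.py
```

```text
pack [ 0.5315 -0.3783  0.1809 -0.0039]
[[1.2, -0.3], [-0.1, 0.8], [-0.3, -0.6], [0.6, -0.1], [-0.3, 0.5], [0.0, 1.3], [-0.7, 1.7], [-0.3, 2.5], [-0.3, -3.4], [-0.6, -2.7], [-0.5, -0.3], [1.5, 0.5]]
ch [5.608e-01 1.472e-01 1.199e-01 2.000e-04]
[[-0.4, 0.0], [0.3, 0.0], [-0.4, -1.0], [0.7, -2.8], [1.1, 0.5], [-0.5, 0.3], [0.2, 1.3], [-1.1, 0.9], [-0.1, -0.3], [0.1, 0.4], [-0.0, -1.0], [-0.2, 1.3], [-1.6, -4.7], [-2.4, 0.2], [0.9, 1.0], [7.9, -0.4]]
```

```bash
python3 -m inch '[1,-29,0,-44,0,1,-29,0,-44,0,1,-29,0,-44,0,1,-29,0,-44,0,1,-29,0,-44,0,1,-29,0,-44,0,1,-29,0,-44,0]' 40; python3 -c "
from station import *;print(state()['q'])"
```

```text
time_s: 1.12
ee_pos: [0.4067, 0.2972, 0.2302]
orientation: [-1.572, -0.001, 1.313]
contact_force: [0.2, 0.8, -0.1]
width: 0.0858
[ 6.31320786e-01  1.32547755e-01 -2.78309028e-01  1.15895037e+00
 -2.99524166e-04  8.89230367e-01]
```

```bash
python3 -m inch '[1,0,0,0,-0.147,1,0,0,0,-0.147,1,0,0,0,-0.147,1,-57,0,0,0,1,-57,0,0,0,1,-57,0,0,0,1,-57,0,0,0,1,-57,0,0,0,1,-57,0,0,0,1,-57,0,0,0,1,-57,0,0,0,1,-57,0,0,0]';python3 -m inch '[1,-57,0,0,0,1,-57,0,0,0,1,0,0,0,0]'
cat > look.py <<'E'
import sys; from h import *; from station import *
d=get_image("wrist");cv2.imwrite(f"pics/{sys.argv[1]}.png",d["image"][:,:,::-1]);s=state();print(s["time_s"],s["ee_pos"],s["orientation"],s["q"].round(3))
import pickle;pickle.dump(d,open(f"pics/{sys.argv[1]}.pkl","wb"))
E
python3 look.py w1
```

```text
time_s: 2.62
ee_pos: [0.511, -0.222, 0.2309]
orientation: [-1.577, 0.0, 1.769]
contact_force: [0.9, 0.7, 0.5]
width: 0.0855
time_s: 3.0
ee_pos: [0.5336, -0.3414, 0.2298]
orientation: [-1.577, 0.001, 1.764]
contact_force: [-0.7, 0.4, 0.2]
width: 0.0853
3.05 [ 0.53328854 -0.33955713  0.22993685] [-1.57717723e+00 -5.97438801e-04  1.76575557e+00] [-0.57   0.372  0.031  1.226  0.005 -0.764]
```

View pics/w1.png

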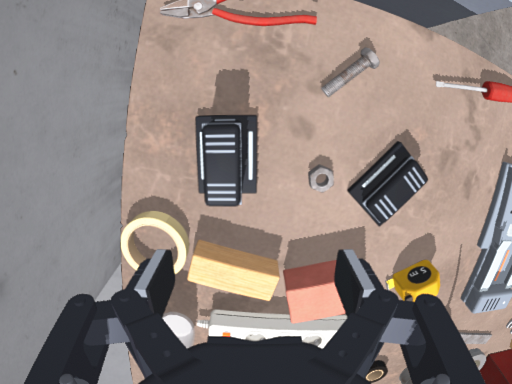

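Run:
```python
from h import *;import pickle
d=pickle.load(open("pics/w1.pkl","rb"))
crop(d["image"],185,100,85,115,5,"pics/c5.png")
p=[.5315,-.3783,.1809]
c,s=np.cos(p[2]),np.sin(p[2])
for x,y,z in [(45,20,74),(45,-20,74),(-45,-20,74),(-45,20,74),(50,38,12),(-50,38,12),(-50,-38,12),(50,-38,12)]:
    q=wproj(d,[p[0]+(c*x-s*y)/1e3,p[1]+(s*x+c*y)/1e3,z/1e3])[0];print((x,y,z),q.round(1),((q-[185,100]+.5)*5-.5).round())
print(wproj(d,[.5333,-.3396,.23]))
```

```text
(45, 20, 74) [239.3 206.6] [274. 535.]
(45, -20, 74) [202.6 206.1] [ 90. 532.]
(-45, -20, 74) [199.5 122.5] [ 74. 114.]
(-45, 20, 74) [239.2 122.2] [273. 113.]
(50, 38, 12) [255.8 192.3] [356. 463.]
(-50, 38, 12) [256.9 113.1] [361.  68.]
(-50, -38, 12) [194.  113.4] [47. 69.]
(50, -38, 12) [196.9 191.6] [ 61. 460.]
[[258.05040998 252.34211389]]
```

View pics/c5.png

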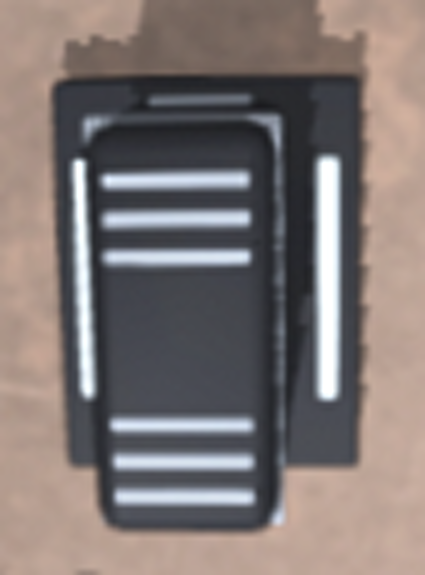

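```bash
cat > fit2.py <<'E'
from h import *;import pickle
from scipy.optimize import least_squares
exec(open("fit.py").read().split("for name,F")[0].split("from station import *")[0]) if 0 else None
d=pickle.load(open("pics/w1.pkl","rb"))
un=lambda *c:(np.array(c)+.5)/5-.5+[185,100]
F=[((-50,-38,12),un(52,82)),((-50,38,12),un(361,76)),((50,38,12),un(357,467)),((50,-38,12),un(68,465)),((-45,-20,72),un(83,117)),((-45,20,72),un(283,117)),((45,20,72),un(285,525)),((45,-20,72),un(103,528))]
def pts(P,p):
    c,s=np.cos(p[2]),np.sin(p[2]);x,y,z=np.array(P)/1000
    return np.array([p[0]+c*x-s*y,p[1]+s*x+c*y,z+p[3]])
f=lambda p:np.concatenate([wproj(d,pts(P,p))[0]-uv for P,uv in F])
r=least_squares(f,[.53,-.378,.18,0]);print(r.x.round(4),f(r.x).reshape(-1,2).round(1).tolist())
E
python3 fit2.py
```

```text
[ 0.5335 -0.377   0.189  -0.006 ] [[0.4, -0.9], [0.5, -0.5], [0.7, -0.9], [0.6, -0.7], [0.2, 0.9], [-1.1, 0.4], [-0.8, 1.0], [-0.2, 0.2]]
```

```bash
python3 -m inch '[1,-37,0,8,0.01,1,0,50,0,0,1,0,50,0,0,1,0,0,0,0,1,0,0,0,0]'
python3 - <<'E'
from h import *; from station import *
T=get_image("top");S=get_image("scene")
e1,r1=ray(T,(206,62));e2,r2=ray(S,(135,50))
A=np.c_[r1[0],-r2[0]];t=np.linalg.lstsq(A,e2-e1,rcond=None)[0];print(e1+t[0]*r1[0],e2+t[1]*r2[0])
E
```

```text
time_s: 3.68
ee_pos: [0.5348, -0.3732, 0.1315]
orientation: [-1.58, 0.0, 1.761]
contact_force: [0.7, 0.2, 0.8]
width: 0.0854
[ 0.73323165 -0.00965646  0.3416276 ] [ 0.73699406 -0.00614555  0.34323334]
```

```bash
python3 -m inch '[1,-4,0,3,0.005,1,0,30,0,0,1,0,30,0,0,1,0,22,0,0,1,0,0,0,0,1,0,0,0,0]'; python3 look.py w2
python3 - <<'E'
from station import *
import cv2
d=get_image("scene");cv2.imwrite("pics/s2.png",cv2.resize(d["image"][90:200,230:350,::-1],None,fx=5,fy=5))
E
```

```text
time_s: 4.53
ee_pos: [0.5392, -0.3836, 0.0582]
orientation: [-1.591, 0.012, 1.754]
contact_force: [-0.9, -0.5, 0.7]
width: 0.0854
4.575 [ 0.53914074 -0.38356276  0.05817316] [-1.59142926  0.01235967  1.75386209] [-0.622  0.519 -0.152  0.877  0.006 -0.805]
```

View pics/w2.png

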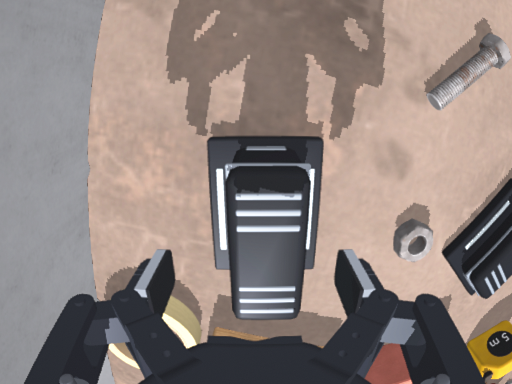

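View pics/s2.png

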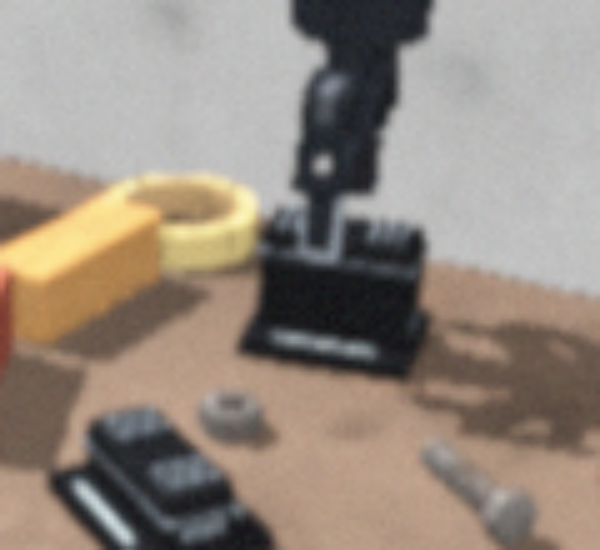

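The wrist image shows the pack centred between the open fingers, with its body at columns 230–310. The scene image shows the fingers straddling the body, still high on it. The TCP drifted about 6 mm, so I'll compute a correction.

```bash
cat > go.py <<'E'
import sys; from h import *; from station import *
s=state();R=Ro.from_euler("xyz",s["orientation"]).as_matrix();t=np.array(list(map(float,sys.argv[1:4])))
print("t",s["time_s"],"pos",s["ee_pos"].round(4),"ori",s["orientation"].round(4),"F",s["contact_force"].round(1),"M",s["moment"].round(2),"w",s["width"],"q",s["q"].round(3))
print("shift mm",((t-s["ee_pos"])@R*1000).round(1),"spin",round(s["orientation"][2]-float(sys.argv[4]),4), "tool y",R[:,1].round(3))
E
python3 go.py .533 -.3775 .043 1.756
```

```text
t 4.625 pos [ 0.5391 -0.3835  0.0581] ori [-1.5914  0.0124  1.7539] F [0.2 0.2 0.2] M [ 0.04  0.08 -0.01] w 0.08580406004776019 q [-0.621  0.519 -0.153  0.876  0.006 -0.805]
shift mm [ 7.2 14.9  5.2] spin -0.0021 tool y [ 0.022 -0.008 -1.   ]
```

```bash
python3 -m inch '[1,7,0,5,0,1,0,5,0,0,1,0,5,0,0,1,0,0,0,0]'; python3 go.py .533 -.3775 .043 1.756
```

```text
time_s: 5.12
ee_pos: [0.5335, -0.3777, 0.0492]
orientation: [-1.593, 0.014, 1.754]
contact_force: [-1.1, -0.1, -0.0]
width: 0.0855
t 5.125 pos [ 0.5335 -0.3777  0.0492] ori [-1.5933  0.0142  1.754 ] F [-1.1 -0.1 -0. ] M [ 0.06  0.06 -0.01] w 0.08550423443917017 q [-0.619  0.512 -0.187  0.846  0.006 -0.802]
shift mm [0.4 6.2 0.6] spin -0.002 tool y [ 0.025 -0.01  -1.   ]
```

```bash
python3 -m inch '[1,0,5,0,0,1,0,2,0,0,0,0,0,0,0,0,0,0,0,0,0,0,0,0,0,0,0,0,0,0,0,0,0,0,0]' 60; python3 go.py .533 -.3775 .043 1.756
```

```text
time_s: 6.0
ee_pos: [0.534, -0.3781, 0.0417]
orientation: [-1.593, 0.015, 1.754]
contact_force: [1.4, -0.1, -0.2]
width: 0.0395
t 6.0 pos [ 0.534  -0.3781  0.0417] ori [-1.5934  0.0146  1.7539] F [ 1.4 -0.1 -0.2] M [ 0.04  0.04 -0.06] w 0.03945061478190237 q [-0.619  0.52  -0.193  0.832  0.006 -0.802]
shift mm [ 0.8 -1.3  0.8] spin -0.0021 tool y [ 0.025 -0.01  -1.   ]
```

```bash
python3 -m inch '[0,0,-10,0,0,0,0,-30,0,0,0,0,-40,0,0,0,0,-45,0,0,0,0,-35,0,0,0,0,0,0,0]'; python3 go.py .48 .12 .2 1.69; python3 look.py w3;  python3 - <<'E'
from station import *
import cv2
d=get_image("scene");cv2.imwrite("pics/s3.png",cv2.resize(d["image"][20:200,180:380,::-1],None,fx=3,fy=3))
E
```

```text
time_s: 6.75
ee_pos: [0.5268, -0.374, 0.204]
orientation: [-1.587, 0.008, 1.754]
contact_force: [-0.1, -0.1, -4.3]
width: 0.0391
t 6.75 pos [ 0.5268 -0.374   0.204 ] ori [-1.5869  0.0076  1.7541] F [-0.1 -0.1 -4.3] M [-0.05  0.01  0.01] w 0.039122258450503745 q [-0.621  0.397  0.009  1.166  0.006 -0.804]
shift mm [494.3   0.9 -44. ] spin 0.0641 tool y [ 0.017 -0.005 -1.   ]
6.8 [ 0.52588115 -0.37330437  0.20176076] [-1.58465769  0.00526765  1.75417172] [-0.621  0.399  0.006  1.165  0.006 -0.804]
```

View pics/s3.png

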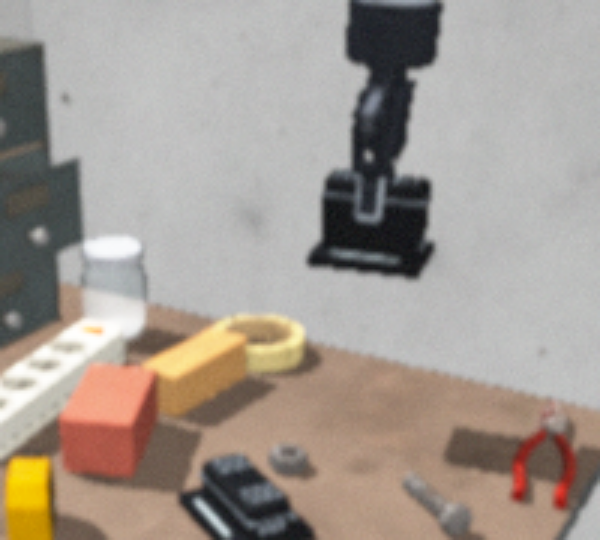

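View pics/w3.png

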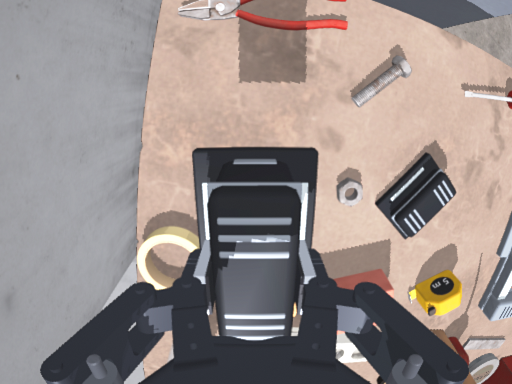

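The pack is lifted and level in the grip. In the wrist image its foot spans columns 193–318, rows 148–. Next I'll move to hover over the mouth.

```bash
python3 -m inch '[0,50,0,-6,0,0,50,0,-6,0,0,50,0,-6,0,0,50,0,-6,0,0,50,0,-6,0,0,50,0,-6,0,0,50,0,-6,0.03,0,50,0,-6,0.03,0,50,0,-6,0,0,45,0,0,0,0,0,0,0,0,0,0,0,0,0]'; python3 go.py .4895 .1386 .2 1.6907; python3 look.py w4
python3 - <<'E'
from station import *
import cv2
d=get_image("scene");cv2.imwrite("pics/s4.png",cv2.resize(d["image"][:,:,::-1],None,fx=1.5,fy=1.5))
E
```

```text
time_s: 8.35
ee_pos: [0.4768, 0.1405, 0.1717]
orientation: [-1.541, -0.007, 1.691]
contact_force: [0.4, -0.6, -4.4]
width: 0.0393
t 8.35 pos [0.4768 0.1405 0.1717] ori [-1.5411 -0.007   1.6906] F [ 0.4 -0.6 -4.4] M [-0.02 -0.09 -0.03] w 0.03929167980056295 q [ 0.279  0.179 -0.36   1.059  0.012  0.159]
shift mm [ -3.2 -28.7 -11.6] spin -0.0001 tool y [-0.03   0.003 -1.   ]
8.4 [0.47674638 0.14035854 0.17174994] [-1.54090867 -0.00751487  1.68988597] [ 0.278  0.179 -0.36   1.06   0.012  0.159]
```

View pics/w4.png

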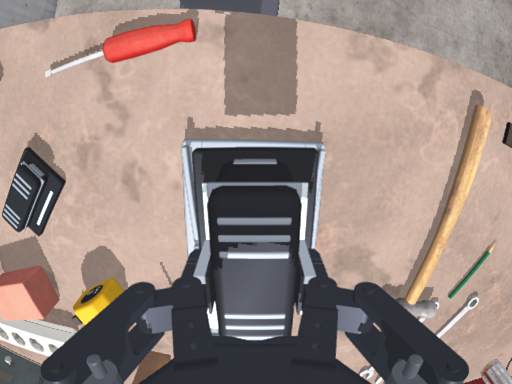

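View pics/s4.png

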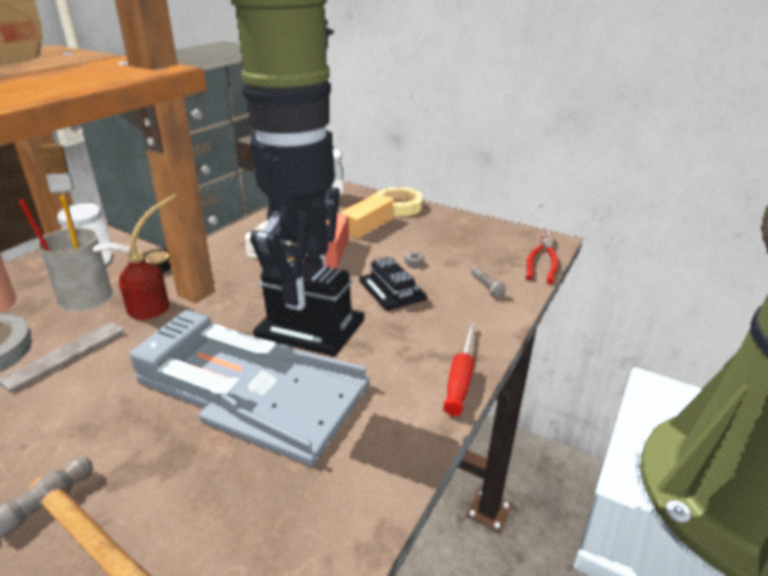

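The wrist image shows the charger's front corners at (184,143) and (325,142), with the pack's foot at columns 193–316, centred. I'll check the charger estimate against this view.

Run:
```python
from h import *;import pickle
from scipy.optimize import least_squares
d=pickle.load(open("pics/w4.pkl","rb"))
crop(d["image"],170,120,170,140,4.6,"pics/c6.png")
p=[.5608,.1472,.12]
c,s=np.cos(p[2]),np.sin(p[2])
for x,y,z in [(-120,75,16),(-120,-75,16),(-120,66,16),(-120,-66,16),(-18,75,16),(-18,-75,16)]:
    q=wproj(d,[p[0]+(c*x-s*y)/1e3,p[1]+(s*x+c*y)/1e3,z/1e3])[0];print((x,y,z),q.round(1),((q-[170,120]+.5)*4.6-.5).round())
# pack pose relative, z of underside ~ .172-.0417
```

```text
(-120, 75, 16) [322.6 146. ] [704. 122.]
(-120, -75, 16) [177.3 146.5] [ 35. 124.]
(-120, 66, 16) [314.2 145.8] [665. 121.]
(-120, -66, 16) [185.7 146.2] [ 74. 122.]
(-18, 75, 16) [316.7 236.3] [676. 537.]
(-18, -75, 16) [184.1 236.6] [ 67. 538.]
```

View pics/c6.png

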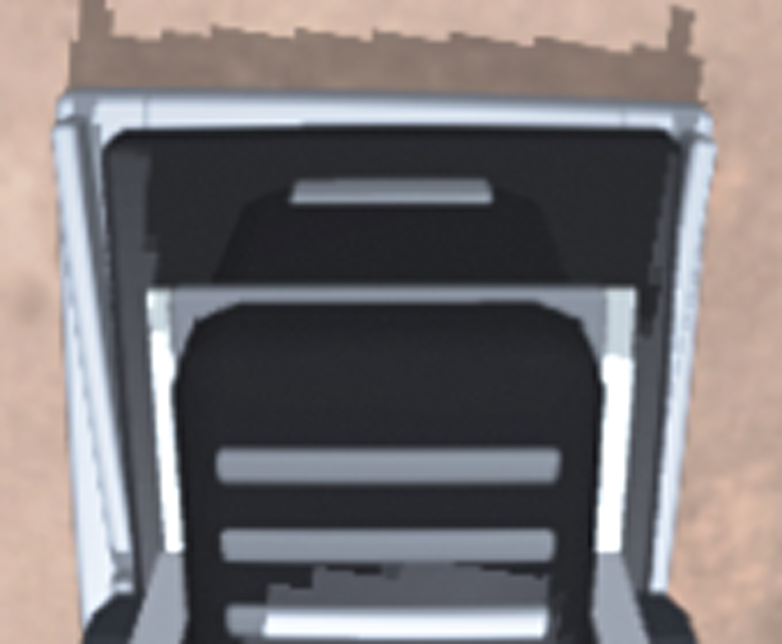

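```bash
python3 -m inch '[0,-3,0,-10,0,0,0,15,0,0,0,0,20,0,0,0,0,20,0,0,0,0,20,0,0,0,0,10,0,0,0,0,0,0,0]'; python3 go.py .4895 .1386 .0577 1.6907
```

```text
time_s: 9.32
ee_pos: [0.4861, 0.1335, 0.0805]
orientation: [-1.54, -0.007, 1.681]
contact_force: [-1.0, -0.5, -4.8]
width: 0.0394
t 9.325 pos [0.4861 0.1335 0.0805] ori [-1.5403 -0.0067  1.6806] F [-1.  -0.5 -4.8] M [-0.08 -0.12  0.03] w 0.039423057257441704 q [ 0.261  0.274 -0.467  0.859  0.011  0.151]
shift mm [ 4.5 22.7 -4.6] spin -0.0101 tool y [-0.031  0.003 -1.   ]
```

```bash
python3 -m inch '[0,4.5,0,-4,-0.01,0,0,6,0,0,0,0,6,0,0,0,0,3,0,0]'; python3 go.py .4895 .1386 .0577 1.6907;python3 look.py w5
python3 - <<'E'
from station import *
import cv2
d=get_image("scene");cv2.imwrite("pics/s5.png",cv2.resize(d["image"][130:310,80:280,::-1],None,fx=3.5,fy=3.5))
E
```

```text
time_s: 9.82
ee_pos: [0.4914, 0.1394, 0.0664]
orientation: [-1.544, -0.008, 1.691]
contact_force: [-0.6, -0.4, -4.9]
width: 0.0394
t 9.825 pos [0.4914 0.1394 0.0664] ori [-1.5444 -0.0077  1.6913] F [-0.6 -0.4 -4.9] M [-0.05 -0.04 -0.01] w 0.03942225671390665 q [ 0.269  0.298 -0.472  0.827  0.012  0.148]
shift mm [-0.6  8.7  1.8] spin 0.0006 tool y [-0.027  0.005 -1.   ]
9.875 [0.49115937 0.13929336 0.06607159] [-1.5438531  -0.00765772  1.69126929] [ 0.269  0.298 -0.472  0.826  0.012  0.148]
```

View pics/s5.png

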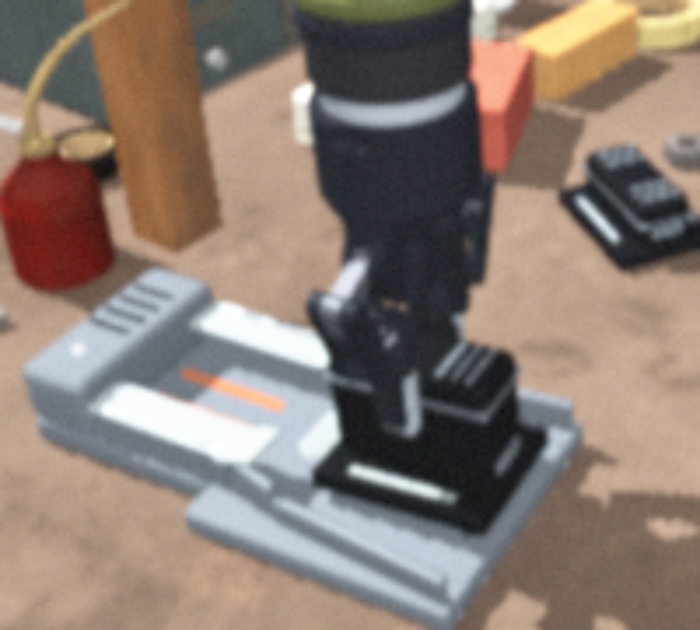

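View pics/w5.png

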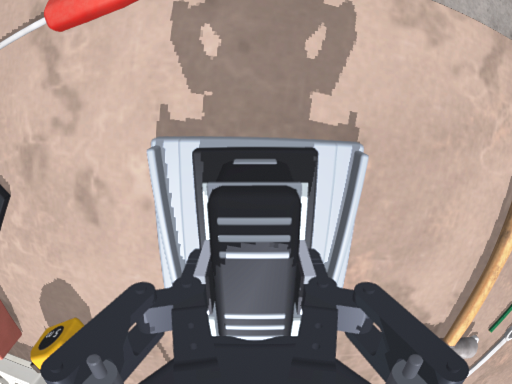

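The pack is over the mouth, with the catch plate visible just ahead of the foot. In the wrist image the foot spans columns 193–318 and the mouth 150–366. I'll lower it gently.

```bash
python3 -m inch '[0,0,3,1,0,0,0,3,0,0,0,0,2,0,0]'; python3 go.py .4895 .1386 .0577 1.6907
```

```text
time_s: 10.3
ee_pos: [0.4903, 0.1394, 0.0595]
orientation: [-1.545, -0.008, 1.691]
contact_force: [-6.6, 1.0, 20.0]
width: 0.0391
t 10.3 pos [0.4903 0.1394 0.0595] ori [-1.5452 -0.0078  1.691 ] F [-6.6  1.  20. ] M [-0.56  0.84 -0.15] w 0.039089888548755766 q [ 0.269  0.303 -0.483  0.809  0.012  0.149]
shift mm [-0.7  1.8  0.9] spin 0.0003 tool y [-0.026  0.005 -1.   ]
```

```bash
python3 -m inch '[0,0,-0.5,0,0,0.65,0,0,0,0,0.65,0,0,0,0,0.65,0,0,0,0]'; python3 go.py .4895 .1386 .0577 1.6907;python3 look.py w6
python3 - <<'E'
from station import *
import cv2
d=get_image("scene");cv2.imwrite("pics/s6.png",cv2.resize(d["image"][130:310,80:280,::-1],None,fx=3.5,fy=3.5))
E
```

```text
time_s: 10.8
ee_pos: [0.4921, 0.1398, 0.0614]
orientation: [-1.549, -0.008, 1.691]
contact_force: [-0.2, 0.2, 0.3]
width: 0.0556
t 10.8 pos [0.4921 0.1398 0.0614] ori [-1.5489 -0.0084  1.6911] F [-0.2  0.2  0.3] M [-0.04 -0.03  0.03] w 0.05558643072669445 q [ 0.269  0.301 -0.48   0.81   0.012  0.149]
shift mm [-0.9  3.7  2.7] spin 0.0004 tool y [-0.023  0.006 -1.   ]
10.85 [0.49210839 0.13983652 0.06137274] [-1.54885059 -0.00843164  1.69107175] [ 0.269  0.301 -0.48   0.81   0.012  0.149]
```

View pics/s6.png

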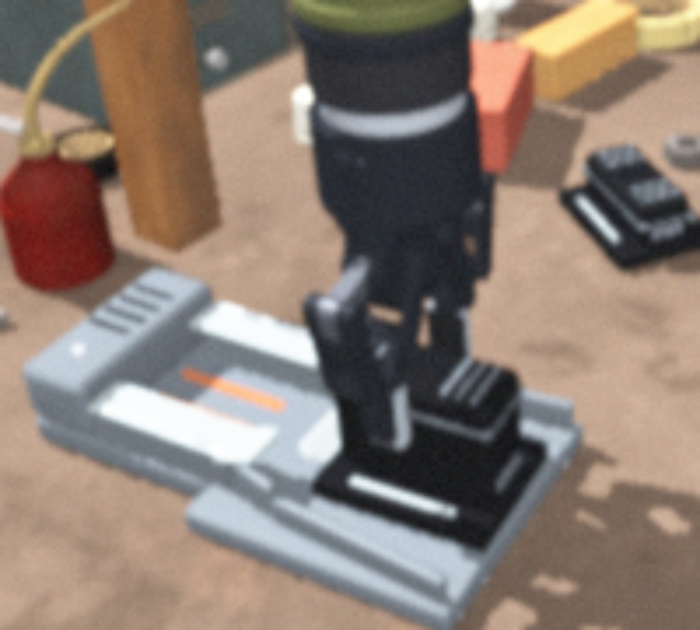

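View pics/w6.png

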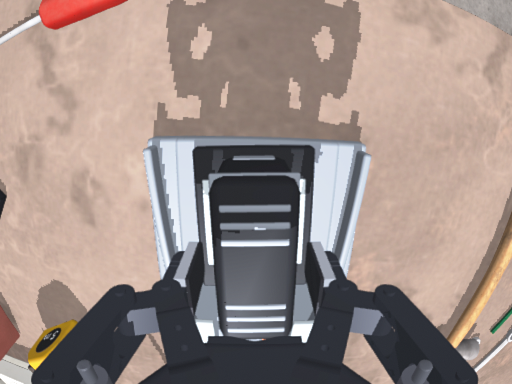

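Run:
```python
from h import *;import pickle
d=pickle.load(open("pics/w6.pkl","rb"))
crop(d["image"],140,120,240,160,3.3,"pics/c7.png")
```

```text
(no output)
```

View pics/c7.png

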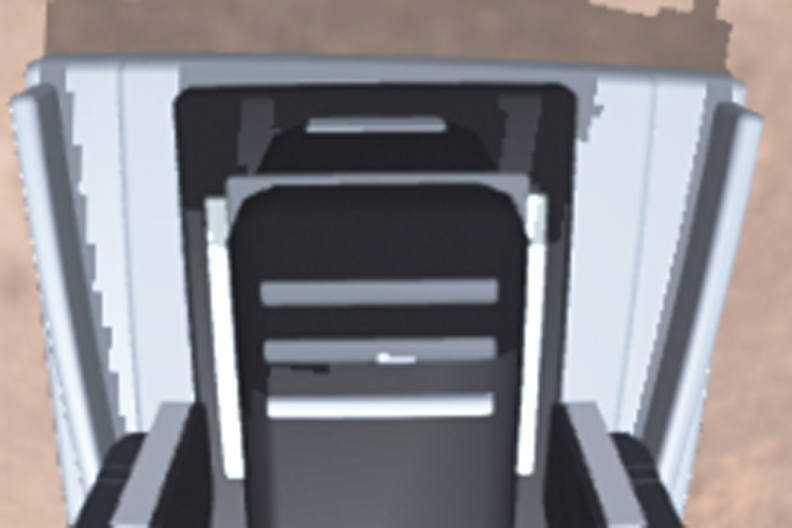

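Run:
```python
from h import *; from station import *
T=get_image("top")
un=lambda c:(np.array(c,float)+.5)/4.8-.5+[125,100]
for a,b,z in [((107,128),(118,330),.044),((205,122),(222,314),.044),((55,145),(68,333),.044),((138,143),(152,270),.017),((182,140),(196,266),.017)]:
    P=atz(T,[un(a),un(b)],z);v=P[0]-P[1];print("x-dir",np.arctan2(v[1],v[0]).round(4),P[1].round(4))
for a,b,z in [((52,132),(245,110),.052),((45,50),(240,30),.052),((75,570),(343,538),.016)]:
    P=atz(T,[un(a),un(b)],z);v=P[0]-P[1];print("y-dir",(np.arctan2(v[1],v[0])-np.pi/2).round(4))
```

```text
x-dir 0.0403 [0.5571 0.1746 0.044 ]
x-dir 0.0713 [0.5641 0.1188 0.044 ]
x-dir 0.0562 [0.5563 0.2014 0.044 ]
x-dir 0.0944 [0.5922 0.1618 0.017 ]
x-dir 0.0941 [0.5937 0.1377 0.017 ]
y-dir 0.0846
y-dir 0.073
y-dir 0.091
```

Long edges in the top view give a charger yaw of about 0.09 (the corner fit gave 0.12), which agrees with the skew in the wrist image. I'll regrip, then spin +0.03.

```bash
python3 -m inch '[0,0,0,0,0,0,0,0,0,0,0,0,0,0,0,0,0,0,0,0.03,0,0,0,0,0]' 60; python3 go.py .5008 .1413 .0614 1.661
```

```text
time_s: 11.58
ee_pos: [0.4923, 0.1397, 0.0615]
orientation: [-1.549, -0.007, 1.659]
contact_force: [-0.1, -0.6, 1.6]
width: 0.0391
t 11.575 pos [0.4923 0.1397 0.0615] ori [-1.5488 -0.0072  1.6589] F [-0.1 -0.6  1.6] M [-0.07  0.07 -0.05] w 0.039109764509750296 q [ 0.269  0.301 -0.48   0.81   0.011  0.181]
shift mm [ 0.8 -0.1 -8.6] spin -0.0021 tool y [-0.023  0.005 -1.   ]
```

```bash
python3 -m inch '[0,0.3,-0.3,-12,0,0,0.3,-0.3,-12,0,0,0,-0.3,-12,0,0,0,0,0,0]'; python3 go.py .617 .1518 .0614 1.661
```

```text
time_s: 12.08
ee_pos: [0.5294, 0.1437, 0.0615]
orientation: [-1.548, -0.007, 1.659]
contact_force: [1.2, -0.6, -0.3]
width: 0.039
t 12.075 pos [0.5294 0.1437 0.0615] ori [-1.5475 -0.0075  1.6589] F [ 1.2 -0.6 -0.3] M [-0.07 -0.4   0.09] w 0.039042450426325016 q [ 0.258  0.363 -0.39   0.84   0.011  0.17 ]
shift mm [  0.4  -1.9 -87.9] spin -0.0021 tool y [-0.024  0.005 -1.   ]
```

```bash
python3 -m inch '[0,0,-0.3,-12,0,0,0,-0.3,-12,0,0,0,0,0,0]'; python3 go.py .617 .1518 .0614 1.661; python3 look.py w7
python3 - <<'E'
from station import *
import cv2
d=get_image("scene");cv2.imwrite("pics/s7.png",cv2.resize(d["image"][130:310,80:280,::-1],None,fx=3.5,fy=3.5))
E
```

```text
time_s: 12.45
ee_pos: [0.5544, 0.1459, 0.0615]
orientation: [-1.547, -0.008, 1.659]
contact_force: [2.2, 1.3, 1.7]
width: 0.039
t 12.45 pos [0.5544 0.1459 0.0615] ori [-1.5471 -0.0076  1.6589] F [2.2 1.3 1.7] M [-0.07 -0.41  0.06] w 0.03895202873965259 q [ 0.251  0.404 -0.328  0.862  0.011  0.163]
shift mm [  0.3  -1.4 -62.9] spin -0.0021 tool y [-0.024  0.005 -1.   ]
12.5 [0.55394158 0.14584239 0.06151261] [-1.54674563 -0.00748433  1.65886785] [ 0.251  0.403 -0.329  0.862  0.011  0.163]
```

View pics/s7.png

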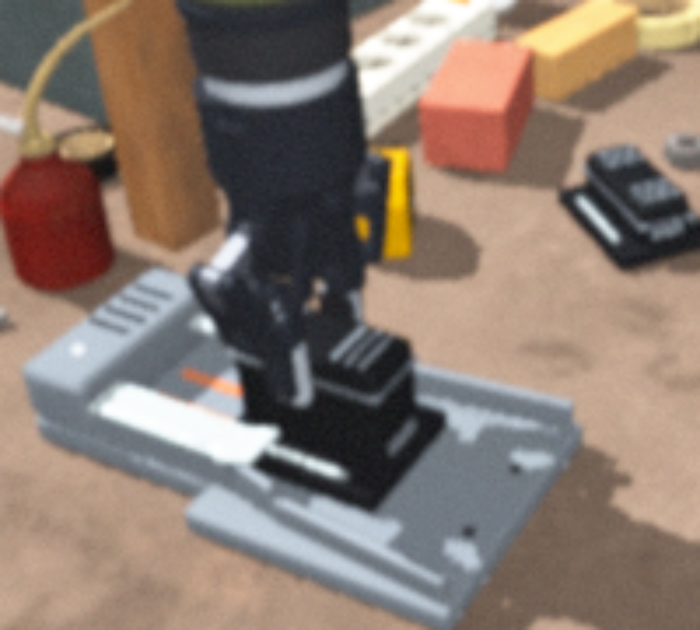

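View pics/w7.png

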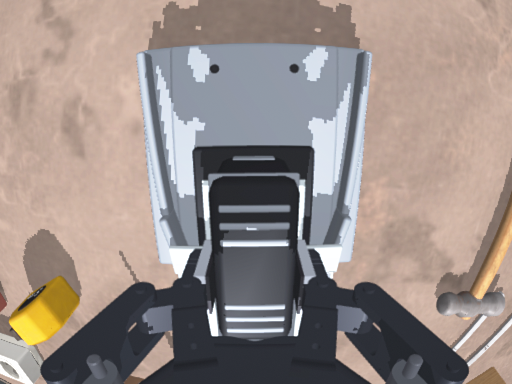

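The scene image shows the foot's front running under both lips. In the wrist image the pack is centred (253) and square between the walls (139–371). I'll continue.

```bash
python3 -m inch '[0,0,-0.3,-12,0,0,0,-0.3,-12,0,0,0,-0.3,-12,0,0,0,-0.3,-12,0,0,0,0,0,0]'; python3 go.py .617 .1518 .0614 1.661
```

```text
time_s: 13.18
ee_pos: [0.6023, 0.1501, 0.0616]
orientation: [-1.544, -0.008, 1.659]
contact_force: [1.4, -0.8, 1.2]
width: 0.0392
t 13.175 pos [0.6023 0.1501 0.0616] ori [-1.5442 -0.0075  1.6591] F [ 1.4 -0.8  1.2] M [-0.03 -0.52 -0.01] w 0.0391939237158072 q [ 0.238  0.484 -0.2    0.912  0.011  0.15 ]
shift mm [  0.4  -0.2 -14.8] spin -0.0019 tool y [-0.027  0.005 -1.   ]
```

Centre is now at about x +42. I'll ease up to the stop while watching the force.

```bash
python3 -m inch '[0,0,-0.2,-6,0,0,0,-0.1,-4,0,0,0,0,0,0]'; python3 go.py .617 .1518 .0614 1.661;  python3 -m inch '[0,0,-0.1,-3,0,0,0,0,-2,0,0,0,0,0,0]'; python3 go.py .617 .1518 .0614 1.661
```

```text
time_s: 13.55
ee_pos: [0.6121, 0.151, 0.0617]
orientation: [-1.543, -0.008, 1.659]
contact_force: [-0.3, -0.1, 1.5]
width: 0.0384
t 13.55 pos [0.6121 0.151  0.0617] ori [-1.5431 -0.0075  1.6591] F [-0.3 -0.1  1.5] M [ 0.05 -0.26 -0.01] w 0.038376134885696946 q [ 0.236  0.501 -0.172  0.924  0.012  0.147]
shift mm [ 0.4  0.1 -5. ] spin -0.0019 tool y [-0.028  0.005 -1.   ]
time_s: 13.92
ee_pos: [0.6166, 0.1514, 0.0617]
orientation: [-1.542, -0.007, 1.659]
contact_force: [-1.6, -0.5, 3.1]
width: 0.0393
t 13.925 pos [0.6166 0.1514 0.0617] ori [-1.5422 -0.0074  1.6593] F [-1.6 -0.5  3.1] M [-0.08 -0.01 -0.  ] w 0.03933016965774688 q [ 0.235  0.51  -0.158  0.93   0.012  0.146]
shift mm [ 0.4  0.2 -0.4] spin -0.0017 tool y [-0.029  0.005 -1.   ]
```

```bash
python3 -m inch '[0,0,0,-2,0,0,0,0,-1.5,0]'; python3 go.py .617 .1518 .0614 1.661;python3 look.py w8
python3 - <<'E'
from station import *
import cv2
d=get_image("scene");cv2.imwrite("pics/s8.png",cv2.resize(d["image"][130:310,80:280,::-1],None,fx=3.5,fy=3.5))
d=get_image("top");cv2.imwrite("pics/t8.png",cv2.resize(d["image"][90:230,110:220,::-1],None,fx=4,fy=4))
E
```

```text
time_s: 14.18
ee_pos: [0.6199, 0.1517, 0.0616]
orientation: [-1.542, -0.007, 1.659]
contact_force: [-2.6, -0.5, 3.6]
width: 0.0393
t 14.175 pos [0.6199 0.1517 0.0616] ori [-1.5418 -0.0075  1.6593] F [-2.6 -0.5  3.6] M [-0.15  0.35  0.04] w 0.03925531900926129 q [ 0.234  0.516 -0.149  0.934  0.012  0.145]
shift mm [0.4 0.3 2.9] spin -0.0017 tool y [-0.03   0.005 -1.   ]
14.225 [0.62015107 0.15169832 0.06162258] [-1.54203937 -0.00746247  1.65928891] [ 0.234  0.516 -0.148  0.934  0.012  0.145]
```

View pics/s8.png

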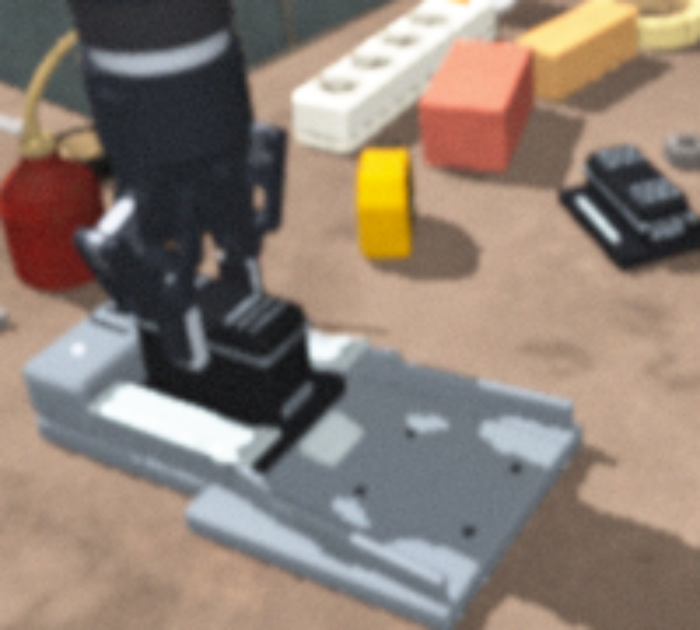

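View pics/w8.png

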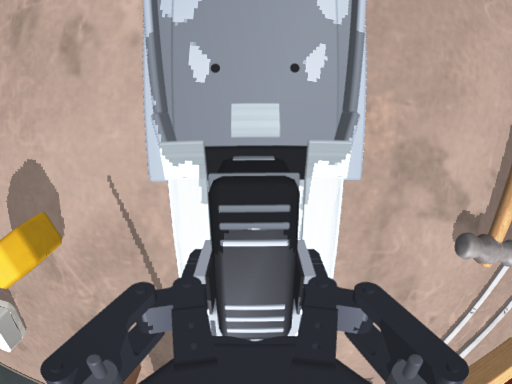

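The catch plate is fully visible behind the foot: rows 104–137 in the wrist image, with the foot's rear edge at 147. I'll push on to confirm the stop.

```bash
python3 -m inch '[0,0,0,-2,0]'; python3 go.py .617 .1518 .0614 1.661;python3 -m inch '[0,0,0,-2,0]'; python3 go.py .617 .1518 .0614 1.661
```

```text
time_s: 14.45
ee_pos: [0.6218, 0.1519, 0.0616]
orientation: [-1.542, -0.007, 1.659]
contact_force: [-10.9, -2.0, 13.6]
width: 0.0391
t 14.45 pos [0.6218 0.1519 0.0616] ori [-1.5417 -0.0075  1.6593] F [-10.9  -2.   13.6] M [-0.4   2.11 -0.13] w 0.039088469694896356 q [ 0.234  0.519 -0.143  0.936  0.012  0.145]
shift mm [0.4 0.4 4.8] spin -0.0017 tool y [-0.03   0.005 -1.   ]
time_s: 14.58
ee_pos: [0.6219, 0.1519, 0.0617]
orientation: [-1.538, -0.008, 1.659]
contact_force: [-11.8, -1.5, 13.0]
width: 0.0391
t 14.575 pos [0.6219 0.1519 0.0617] ori [-1.5381 -0.0076  1.6592] F [-11.8  -1.5  13. ] M [-0.36  2.18 -0.15] w 0.03908339251141815 q [ 0.233  0.522 -0.138  0.942  0.012  0.144]
shift mm [0.4 0.5 4.9] spin -0.0018 tool y [-0.033  0.005 -0.999]
```

The pack is against the housing: TCP x has stopped at 0.622 with about 12 N of push. I'll release and rise.

```bash
python3 -m inch '[0.9,0,0,0,0,0.9,0,0,0,0,0.9,0,0,0,0,0.9,0,0,0,0]'; python3 go.py .617 .1518 .0614 1.661; python3 look.py w9
```

```text
time_s: 15.08
ee_pos: [0.6226, 0.1519, 0.0606]
orientation: [-1.539, -0.008, 1.659]
contact_force: [0.5, 1.3, -0.1]
width: 0.0769
t 15.075 pos [0.6226 0.1519 0.0606] ori [-1.5387 -0.0076  1.6591] F [ 0.5  1.3 -0.1] M [ 0.02 -0.03 -0.08] w 0.07690537330692054 q [ 0.233  0.523 -0.138  0.94   0.012  0.144]
shift mm [ 0.4 -0.6  5.6] spin -0.0019 tool y [-0.033  0.005 -0.999]
15.125 [0.62259334 0.15186054 0.06065492] [-1.53869095 -0.00761791  1.65909734] [ 0.233  0.523 -0.138  0.94   0.012  0.144]
```

View pics/w9.png

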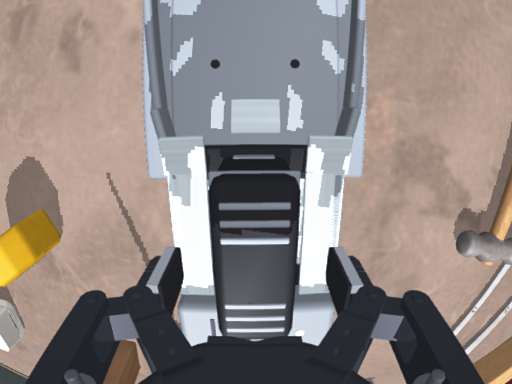

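The fingers are clear of the pack on both sides. I'll rise straight up (tool −y, with a small correction for the tilt), then back away.

```bash
python3 -m inch '[0.9,0,-10,0,0,0.9,0,-20,0,0,0.9,0,-30,0,0,0.9,0,-30,0,0,0.9,0,-10,40,0,0.9,0,0,50,0,0.9,0,0,50,0,0.9,0,0,20,0,0.9,0,0,0,0]'; python3 go.py .617 .1518 .0614 1.661; python3 look.py w10
python3 - <<'E'
from station import *
import cv2
d=get_image("scene");cv2.imwrite("pics/s10.png",cv2.resize(d["image"][130:310,80:280,::-1],None,fx=3.5,fy=3.5))
d=get_image("top");cv2.imwrite("pics/t10.png",cv2.resize(d["image"][90:230,110:310,::-1],None,fx=4,fy=4))
E
```

```text
time_s: 16.25
ee_pos: [0.4649, 0.1373, 0.1748]
orientation: [-1.547, -0.009, 1.659]
contact_force: [1.0, 0.2, -0.1]
width: 0.077
t 16.25 pos [0.4649 0.1373 0.1748] ori [-1.5468 -0.0092  1.6589] F [ 1.   0.2 -0.1] M [ 0.07 -0.13 -0.01] w 0.07699105394294078 q [ 0.278  0.149 -0.389  1.054  0.014  0.19 ]
shift mm [  -0.   109.7 -155.4] spin -0.0021 tool y [-0.025  0.007 -1.   ]
16.3 [0.46588746 0.13749412 0.17483939] [-1.54742603 -0.00924913  1.65876617] [ 0.278  0.15  -0.387  1.054  0.013  0.19 ]
```

View pics/s10.png

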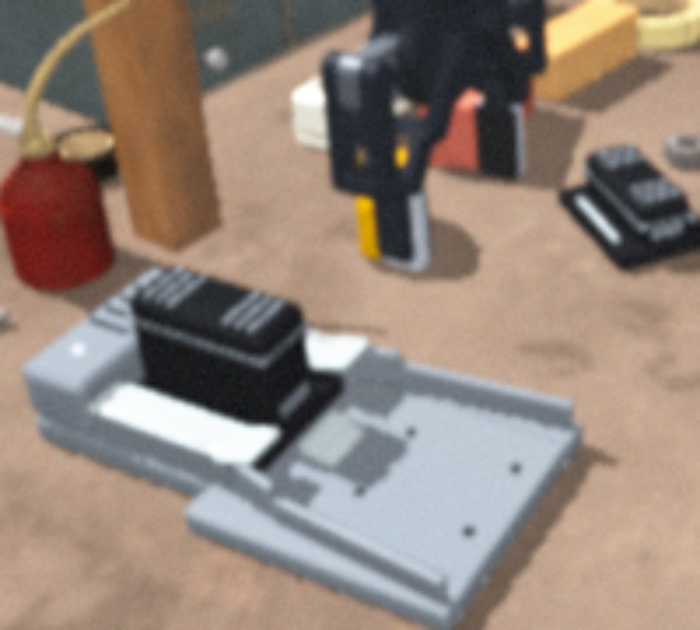

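View pics/t10.png

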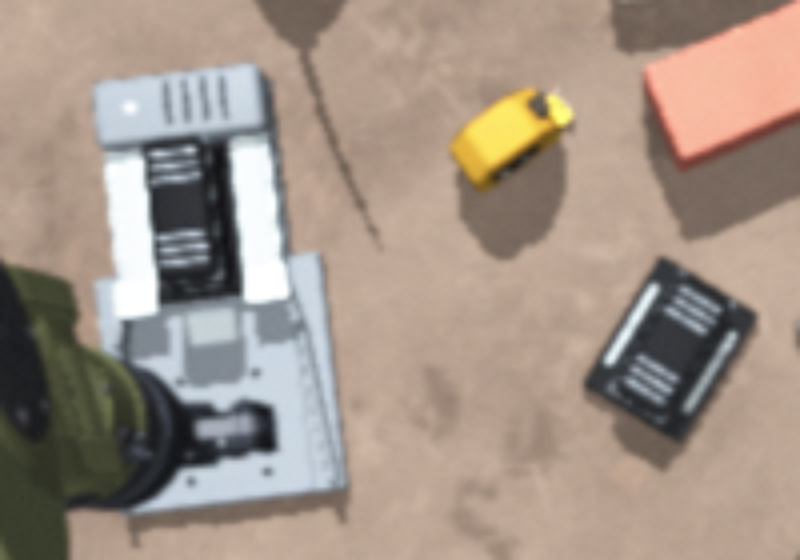

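View pics/w10.png

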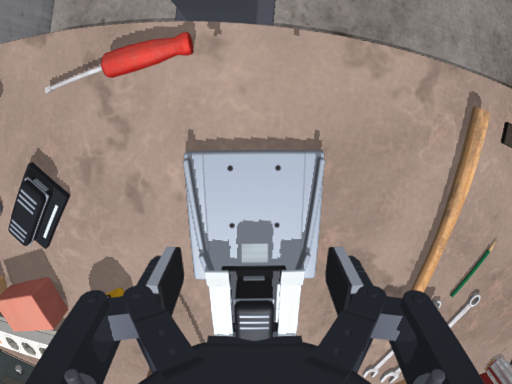

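Run:
```python
from h import *; from station import *
a=cv2.imread("pics/scene0.png");d=get_image("scene")["image"][:,:,::-1]
f=lambda i:cv2.resize(i[235:275,150:200],None,fx=8,fy=8,interpolation=cv2.INTER_CUBIC)
b=f(d);b=cv2.convertScaleAbs(b,alpha=1.2);cv2.imwrite("pics/cmp.png",np.hstack([f(a),b]))
print(proj(get_image("scene"),[[.5606-.001-.0013,.1467+.0149,.023],[.5606-.001-.0013,.1467+.0149,.016]]))
```

```text
[[165.60354229 256.7804923 ]
 [166.00826672 259.57638136]]
```

View pics/cmp.png

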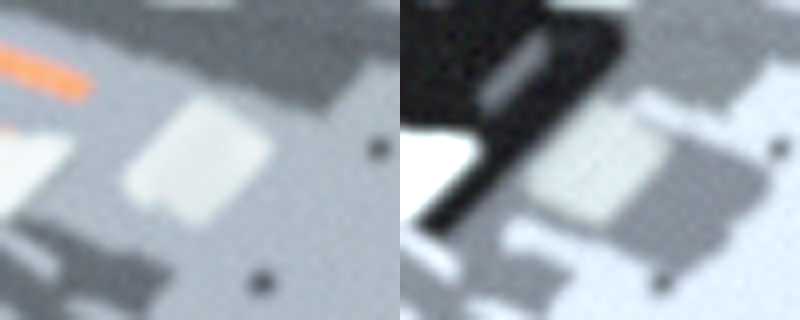

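```bash
python3 -c "
from station import *
s=state();print(s['time_s'],s['contact_force'],s['joint_velocities'].round(3));print(job_done())"
```

```text
16.5 [-1.35970379  0.02566409 -0.87240719] [ 0.001  0.006 -0.005  0.001  0.     0.   ]
the job is handed in; nothing more can be done
None
```

The tall pack is on charge: it slid under both lips to the end housing, the catch came up behind it, and I let go. I handed the job in at 16.5 s.

**What I did:** I gripped the tall pack across its body and carried it to the charger's open mouth. It touched down tilted about 3°, with about 20 N on the tool, so I let go there and it settled flat. I regripped it and slid it in until the arm stopped advancing against about 12 N of push. Then I opened the gripper, rose clear and backed away.

**Last checks:**
- **Seating:** The scene and top images show the pack against the housing with its foot under both lips.
- **Catch:** Its outline is within about 1 pixel of the starting picture. Pressed flush, its back edge would sit about 3 pixels lower, so it is up.
- **Low pack:** I never touched it, and it stands where it did in the images.
- **Robot:** The arm was still and the gripper clear, with about 1 N on the tool, which is noise level.

**What disagreed:**
- **Charger angle:** My first corner fit gave 0.12 rad, while the long edges and the wrist view gave about 0.09. I used 0.09, and the slide ran freely.
- **Stop position:** The arm stopped about 5 mm further than I had calculated. I put that down to calibration error and the pack's place in the grip.
- **Tool lean:** It drifted between moves, up to about 0.03 rad.

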